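# Gather the glass rondels at the round end of the covered dish, then uncover it

### The job

Two glass discs lie loose in the covered metal dish. Keeping its loose lid on, tilt the dish so that both discs slide together against its rounded end, and set it gently back flat on the bare bench, still covered. Then lift the lid off and set it down gently, bar up, in the middle of the cork mat, leaving the discs gathered in the open dish and the other bench items alone.

Things in the scene. Friction and masses are not known exactly. Their poses are not given: they have to be found in the camera images.
- dish_center (a point): Metal dish, 178 mm long, 64 wide, 36 high, one end square, the other a half circle; walls and floor 4 mm. Point at its middle, 18 mm above its underside. x along its length to the ROUND end (each end 89 mm away), y across, z up. 0.26 kg. Can be gripped across the 64 mm by its straight side walls; the lid does not stick out past them; top of the lid's bar 60 mm above the dish's underside.
- dish_seat (a point): Point of the dish at which the middle of the lid's bar lies when the lid is on (32 mm above point dish_center along the dish's z). Axes as the dish's.
- lid_grip (a point): Loose clear lid, 174 x 61 mm, shaped like the dish: a 4 mm plate on the dish's rim, with a plug 5 mm down into it (about 2 mm play), held by nothing else. On top a wooden bar, 60 long, 10 wide, 20 mm high. Point at the bar's middle, half-way up: 10 mm above the plate, 19 mm above the plug's underside. x along lid and bar (to the round end), z up. 0.09 kg.
- rondel_a_center (a point): Glass disc, 48 mm across, 10 mm thick, 45 g, lying flat in the dish at the start. Point at its centre. It slides along the dish floor once this tilts by about 10 to 14 degrees, and stays put when the dish is level.
- rondel_b_center (a point): A second, equal glass disc. Point at its centre. Both together against the round end, their centres lie about 61 mm and 13 mm from the dish's middle towards that end.
- mat_center (a point): Cork mat fixed on the bench, 200 mm (its x) by 140 mm (its y), 4 mm thick. Point at the centre of its top face.
- spool_center (a point): Bystander: steel-grey spool of solder standing upright, 60 mm across, 60 mm high. Point at its centre.
- jar_center (a point): Bystander: amber glass jar, 64 mm across, 85 mm high. Point at its centre.
- block_center (a point): Bystander: dark wooden block, 120 x 60 x 35 mm. Point at its centre.
Mind the look-alikes: they are no part of the job. What is shaped like the part that bears lid_grip but red is not meant. What is shaped like the part that bears dish_center but green is not meant.

How it is judged:
By the outcome, as a careful person would: the job done as asked, in the order asked, and still so for the second after the job is handed in, with the robot touching nothing.
It also fails if it takes over 64 s, if anything falls off the work surface, if the arm or the gripper's body presses on something with over 40 N, if the wrist force passes 120 N, or if a joint passes its speed limit or range.

### The arm

A 6-joint arm with a two-finger parallel gripper is mounted at the origin on the work surface. World frame = base frame: x ahead of the robot, y to its left, z up, the work surface at z = 0. Lengths are in mm, angles in degrees, forces in N, time in s.
With the tool pointing down it reaches from about 300 to 850 mm from the base axis. Payload 4.2 kg.
Tool frame: the origin (TCP) lies midway between the tips of the shut fingers; the grasp point (between the pads) lies 19 mm behind it (env.hold_point_z is the z of the grasp point in the tool frame, in mm); z points along the fingers, y is the direction in which the jaws open and shut (so a half turn about z gives the same grasp; the last joint's range is limited). The gripper opens to 91 mm and grips with 3 to 60 N. Pads are 32 mm wide; open, the fingers measure 118 mm over their backs; the gripper's body (76 mm by 178 mm) begins 60 mm behind the grasp point.
Start: joints at [-73.224, 18.312, 89.639, -0, 72.044, -1.146], TCP at [176.945, -547.116, 189.276] pointing down, gripper open.
Joint ranges: [-177.97, 177.97], [-48.28, 115.42], [12.27, 149.76], [-77.06, 257.06], [2.81, 150.46], [-146.56, 146.56]. Speed limits (degrees/s): [147.25, 147.25, 180, 180, 180, 180].

### API

Orientations are given as [roll, pitch, yaw] about the fixed x, y, z axes, in that order (R = Rz(yaw) Ry(pitch) Rx(roll)).
In Python, from workcell import env, grab_frame, camera_params, spotter gives the robot as it stands. The module is installed in compiled form; this text tells all that it offers.
- The arm moves only by the shell command python3 -m jog 'ROWS' [FORCE]. ROWS is text: rows parted by semicolons, each of 7 numbers parted by spaces: the turn, a rotation vector about the world's x, y, z in units of 5 degrees (1.0 is 5 degrees), then the shift along the world's x, y, z in units of 25 mm (1.0 is 25 mm), then the opening, from 0 (shut) to 1 (fully open). A call has 1 to 5 rows; each row is the pose to reach, as a shift and turn from the pose commanded when the call began; what a row does not reach only later rows make up. A row lasts 1/8 s, in which the tool goes at most 62.5 mm and 10.7 degrees, less where a joint would pass 70% of its speed; a pose out of reach is approached as far as the arm can. A call with a gripper value outside its range is refused whole. The fingers move at their own pace and stop on an object; FORCE is the grip in N (left out, the last holds). Time passes only in rows, so rows that repeat a pose let the fingers close. It gives the time, the measured TCP pose, the force and the opening at its end, in the units of the state.
- env.state(): the state, without advancing time (a new reading comes with each control period).
- grab_frame(name): name is "side" or "top"; returns the picture (420x560x3 uint8, red, green, blue); there is no depth.
- camera_params(name): a dict with "K" (3x3 intrinsics, pixels), "rvec" (rotation vector, rad) and "tvec" (3), from world to camera coordinates, as OpenCV has them. Camera axes: x right, y down, z forward; pixel columns grow to the right and rows downward; lengths in mm; the calibration is good to about 2 mm. A picture is of the moment at which its call begins. camera_params takes no time and is no camera call.
- env.job_done(): hands the job in, once; it reports no verdict.
Trained networks look in the newest picture that a camera, given by its name, has taken for a name from the list of things; names that differ only in an ending like _2 or _b are one class to them, and where a whole thing is asked for, a point or a joint stands for the part that bears it (a point fixed in the world has none). Each returns a list of dicts, best first, with "conf" (0 to 1); they miss things now and then, are a little off and sometimes report something else, mostly with a low value. They report only what shows in the picture. A call takes as long as a camera call. They do not tell look-alikes from the thing itself.
- spotter.look_for(query, camera): "box" ([left, top, width, height] in pixels, round what is visible of it).
- spotter.trace(query, camera): "region" (420x560 bool, what is visible of it) and "box" ([left, top, width, height] in pixels, round what is visible of it).
The state is a dict: "time_s": time; "qpos": joint angles; "qvel": joint speeds; "effort": joint torques, N m; "ee_pos": TCP position; "ee_rot": TCP orientation; "force": force on the tool from outside, world axes, zero at the start; "torque": the same for the moment, N m; "gripper_width": finger opening in mm.
Only numpy, scipy, OpenCV 4.12 (cv2) and the standard library are available. Lean on these libraries where they do the work, as an engineer would, in place of code of your own. Each camera call takes 0.05 s, during which the arm holds its last target. There are 200 camera calls.

## Working session

There is one attempt and no reset: what is moved stays moved. The work goes in short steps, Python scripts to look and compute and a shell command to move; the robot and the scene stay as the last step left them, time stands still between calls to the robot, and variables do not carry over. Pictures are saved under pics/ and viewed, about 8 in all and at most 12, crops included, and the job is handed in when it is done.

```bash
mkdir -p pics
cat > h.py <<'E'
import numpy as np,cv2
from workcell import env,grab_frame,camera_params,spotter
def save(cam,fn):
    im=grab_frame(cam); cv2.imwrite('pics/'+fn,cv2.cvtColor(im,cv2.COLOR_RGB2BGR)); return im
def P(cam):
    c=camera_params(cam); R=cv2.Rodrigues(np.array(c['rvec'],float))[0]; return np.array(c['K'],float),R,np.array(c['tvec'],float).ravel()
def toplane(cam,uv,z):
    K,R,t=P(cam); uv=np.atleast_2d(uv).astype(float)
    d=(np.linalg.inv(K)@np.c_[uv,np.ones(len(uv))].T).T@R; o=-R.T@t
    return o+d*((z-o[2])/d[:,2])[:,None]
def proj(cam,X):
    K,R,t=P(cam); x=(np.atleast_2d(X)@R.T+t)@K.T; return x[:,:2]/x[:,2:]
def rect(region,cam,z):
    c=max(cv2.findContours(region.astype(np.uint8),0,2)[0],key=cv2.contourArea).reshape(-1,2)
    p=toplane(cam,c,z)[:,:2].astype(np.float32); return cv2.minAreaRect(p),p
E
python3 - <<'E'
from h import *
a=save('top','t0.png');b=save('side','s0.png')
cv2.imwrite('pics/0.png',cv2.cvtColor(np.vstack([a,b]),cv2.COLOR_RGB2BGR)[:, :][::1])
for q,z in [('dish_center',36),('lid_grip',40),('rondel_a_center',14),('mat_center',4),('spool_center',60),('jar_center',85),('block_center',35)]:
    for r in spotter.trace(q,'top'):
        m,_=rect(r['region'],'top',z); print(q,round(r['conf'],2),r['box'],np.round(m[0]),np.round(m[1]),round(m[2],1))
for c in('top','side'):
    K,R,t=P(c);print(c,-R.T@t,K[0,0])
print(env.state(),env.hold_point_z)
E
```

```text
dish_center 0.95 [319.6, 114.6, 35.7, 58.7] [ 748. -168.] [ 64. 188.] 68.1
dish_center 0.5 [320.2, 213.9, 29.9, 33.0] [ 500. -160.] [114.   9.] 41.1
lid_grip 0.74 [311.1, 271.5, 54.9, 48.0] [ 311. -170.] [170.  62.] 51.5
lid_grip 0.61 [314.5, 189.5, 53.3, 56.3] [ 545. -166.] [176.  65.] 41.4
rondel_a_center 0.16 [268.0, 112.5, 18.3, 29.4] [814.   9.] [80. 57.] 0.4
mat_center 0.74 [190.8, 185.4, 56.0, 76.5] [517. 170.] [143. 203.] 87.0
spool_center 0.59 [264.7, 113.5, 21.4, 26.2] [794.   9.] [77. 58.] 0.4
jar_center 0.72 [115.1, 171.7, 29.7, 27.8] [607. 408.] [89. 57.] 46.8
jar_center 0.42 [311.9, 205.1, 40.2, 42.0] [ 505. -143.] [150.  12.] 41.1
block_center 0.75 [418.6, 183.4, 38.5, 47.6] [ 569. -446.] [ 64. 131.] 61.3
top [ 269.99747143  -17.5407287  1321.67544499] 467.68229637229445
side [ 352.12823615 -705.29605689  781.6191663 ] 404.6622462595776
{'time_s': 0.45, 'qpos': array([-7.32253539e+01,  1.83147430e+01,  8.96457317e+01, -9.74219471e-05,
        7.20437490e+01, -1.14651079e+00]), 'qvel': array([-0.11396913, -0.02109514, -0.11696335,  0.00033681,  0.04342097,
       -0.01459485]), 'effort': array([ 4.83561871e-04, -4.11929512e+01, -2.31977659e+01,  7.26664276e-02,
        3.88873299e-02, -3.07338632e-05]), 'ee_pos': array([ 176.91573302, -547.0672815 ,  189.20170631]), 'ee_rot': array([-1.79995775e+02,  8.14431532e-06,  1.79211870e+01]), 'force': array([0.71551029, 0.18744761, 1.42474978]), 'torque': array([-0.0311461 ,  0.0088255 ,  0.01342431]), 'gripper_width': 91.0238010618427} -18.8
```

View pics/t0.png

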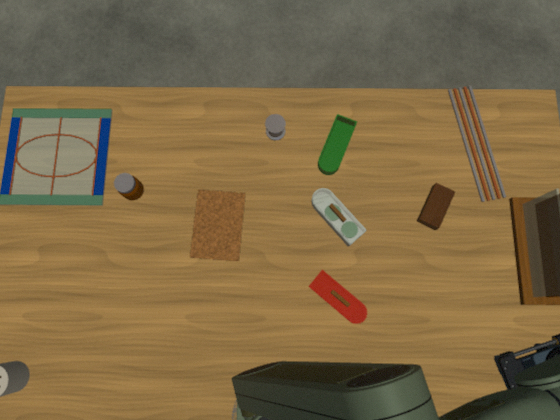

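View pics/s0.png

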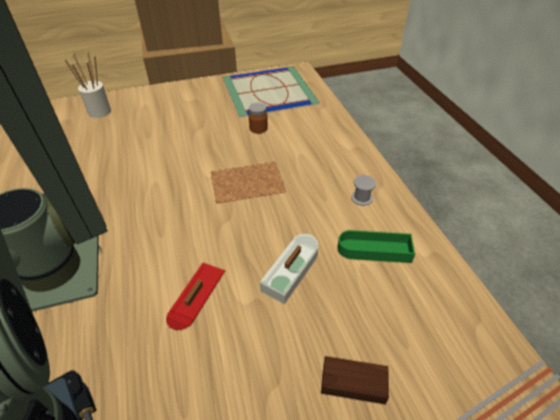

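The top view shows the dish at about (338,215) px, with its round end up-left and discs at (333,212) and (350,230). The mat is at (218,225), and the red lid and green dish are decoys. Next I refine the pose by fitting a model outline.

```bash
cat >> h.py <<'E'
def outline(L,W):
    a=np.linspace(-np.pi/2,np.pi/2,21); r=W/2
    return np.r_[np.c_[L/2-r+r*np.cos(a),r*np.sin(a)],[[-L/2,r],[-L/2,-r]]]
def sil(cam,o,z0,z1,x,y,yaw,S=4):
    c,s=np.cos(np.radians(yaw)),np.sin(np.radians(yaw)); p=o@np.array([[c,s],[-s,c]])+[x,y]
    uv=np.r_[proj(cam,np.c_[p,np.full(len(p),z0)]),proj(cam,np.c_[p,np.full(len(p),z1)])]
    h=cv2.convexHull(((uv+.5)*S).astype(np.float32)); m=np.zeros((420*S,560*S),np.uint8); cv2.fillConvexPoly(m,np.round(h).astype(np.int32),1)
    return cv2.resize(m.astype(np.float32),(560,420),interpolation=cv2.INTER_AREA)
def fit(regs,o,z0,z1,x0):
    from scipy.optimize import minimize
    def f(p):
        v=0
        for cam,r in regs:
            m=sil(cam,o,z0,z1,*p); v+=np.abs(m-r).sum()/r.sum()
        return v
    r=minimize(f,x0,method='Nelder-Mead',options=dict(initial_simplex=np.array(x0)+np.array([[0,0,0],[12,0,0],[0,12,0],[0,0,8]]),xatol=.1,fatol=1e-4)); return r.x,r.fun
def near(q,cam,X,tol=25):
    u=proj(cam,X)[0]
    for r in spotter.trace(q,cam):
        ys,xs=np.nonzero(r['region'])
        if len(xs) and np.hypot(xs.mean()-u[0],ys.mean()-u[1])<tol: return r
E
python3 - <<'E'
from h import *
grab_frame('top');grab_frame('side')
X=[545,-166,30]
L=[(c,near('lid_grip',c,X)) for c in('top','side')]
D=[(c,near('dish_center',c,X)) for c in('top','side')]
for n,A in(('L',L),('D',D)): print(n,[(c,r and (r['conf'],r['region'].sum(),r['box'])) for c,r in A])
lr=[(c,r['region']) for c,r in L if r]
print('lid',fit(lr,outline(174,61),36,40,[545,-166,41]))
for k in lr: print(k[0],fit([k],outline(174,61),36,40,[545,-166,41]))
# union silhouette
U=[(c,(L[i][1]['region'] if L[i][1] else False)|(D[i][1]['region'] if D[i][1] else False)) for i,c in enumerate(('top','side'))]
U=[u for u in U if np.ndim(u[1])==2]
print('dish',fit(U,outline(178,64),0,37,[545,-166,41]))
for k in U: print(k[0],fit([k],outline(178,64),0,37,[545,-166,41]))
M=[(c,near('mat_center',c,[517,170,4])) for c in('top','side')]
M=[(c,r['region']) for c,r in M if r]
o=np.array([[100,70],[-100,70],[-100,-70],[100,-70.]])
print('mat',fit(M,o,0,4,[517,170,-3]))
for k in M: print(k[0],fit([k],o,0,4,[517,170,-3]))
E
```

```text
L [('top', (0.59, np.int64(1303), [314.7, 189.4, 51.1, 54.8])), ('side', (0.7, np.int64(1635), [260.6, 231.8, 53.8, 65.2]))]
D [('top', (0.47, np.int64(13), [333.3, 224.5, 2.3, 8.0])), ('side', (0.86, np.int64(527), [262.0, 248.7, 53.3, 54.6]))]
lid (array([ 543.85880768, -166.38746601,   40.99463157]), np.float64(0.09976665235013998))
top (array([ 545.31222325, -166.68890158,   40.93974895]), np.float64(0.04609554873369148))
side (array([ 542.89123185, -165.8969375 ,   41.32897505]), np.float64(0.029243119266055047))
dish (array([ 544.70897198, -166.13073125,   41.17510049]), np.float64(0.2421174592448207))
top (array([ 547.0048872 , -167.05698235,   41.58865981]), np.float64(0.16014437689969604))
side (array([ 543.20773887, -164.84283858,   41.8095306 ]), np.float64(0.039876226062587575))
mat (array([517.17788554, 172.41161072,  -4.41982159]), np.float64(0.08991774423912403))
top (array([518.25957652, 170.73160064,  -4.4769349 ]), np.float64(0.036210018105009054))
side (array([515.69728061, 172.91664406,  -4.06923806]), np.float64(0.03432860998650472))
```

```bash
python3 -m jog '0 0 0.5 1 1 0 1; 0 0 1 2.6 2.7 0 1; 0 0 1.5 4.2 4.35 0 1; 0 0 2 5.8 6 0 1; 0 0 2.5 7.4 7.68 0 1' 30; python3 -m jog '0 0 0.5 1.6 1.65 0 1; 0 0 1 3.2 3.3 0 1; 0 0 1.5 4.8 4.95 0 1; 0 0 2 6.4 6.6 0 1; 0 0 2.15 7.44 7.68 0 1';python3 -m jog '0 0 0 0 0 -1 1; 0 0 0 0 0 -2.2 1;0 0 0 0 0 -2.8 1; 0 0 0 0 0 -2.8 1'
```

```text
time_s: 1.48
ee_pos: [363.1, -353.8, 189.5]
ee_rot: [179.9, -0.0, 30.5]
force: [-0.0, -0.8, 0.3]
gripper_width: 91.0
time_s: 2.1
ee_pos: [549.5, -161.0, 189.3]
ee_rot: [180.0, -0.0, 41.3]
force: [0.0, -0.7, -0.4]
gripper_width: 91.3
time_s: 2.6
ee_pos: [547.4, -163.1, 118.5]
ee_rot: [-179.9, 0.1, 41.2]
force: [-0.7, 0.2, -0.4]
gripper_width: 91.3
```

```bash
python3 -m jog '0 0 0 0 0 -1.4 1; 0 0 0 0 0 -2.6 1;0 0 0 0 0 -3.6 1; 0 0 0 0 0 -4.2 1; 0 0 0 0 0 -4.5 1' 30; python3 -m jog '0 0 0 0 0 0 0.85; 0 0 0 0 0 0 0.78; 0 0 0 0 0 0 0.74; 0 0 0 0 0 0 0.71; 0 0 0 0 0 0 0.69' 30
python3 - <<'E'
from h import *
im=save('side','s1.png')
cv2.imwrite('pics/s1c.png',cv2.cvtColor(cv2.resize(im[180:340,180:440],None,fx=3,fy=3),cv2.COLOR_RGB2BGR))
E
```

```text
time_s: 3.22
ee_pos: [548.5, -163.4, 6.9]
ee_rot: [179.9, -0.0, 41.2]
force: [-0.2, -0.3, -0.2]
gripper_width: 91.1
time_s: 3.85
ee_pos: [547.3, -162.4, 7.0]
ee_rot: [-179.9, 0.0, 41.1]
force: [-2.4, 4.5, 5.6]
gripper_width: 63.6
```

View pics/s1c.png

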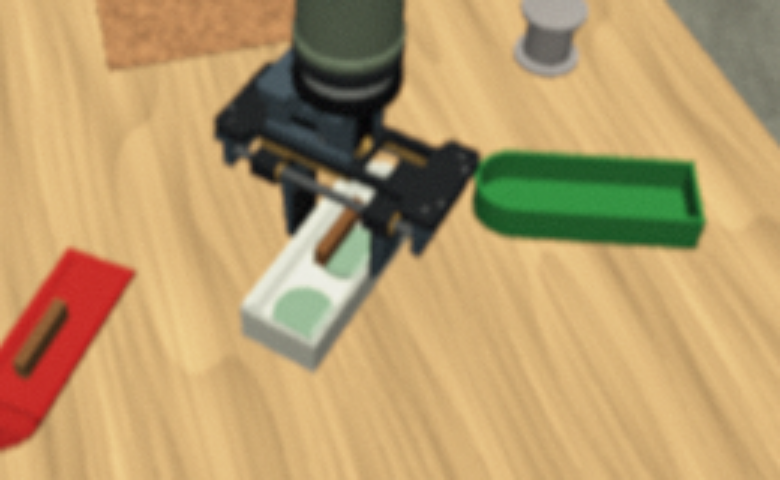

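The fingers straddle the dish mid-length, clear of the bar, and both discs show through the lid at about (345,250) and (303,310) in the crop. Next I lift and tilt.

```bash
python3 -m jog '0 0 0 0 0 0 0.4; 0 0 0 0 0 0 0.4; 0 0 0 0 0 0.3 0.4; 0 0 0 0 0 0.8 0.4; 0 0 0 0 0 1.5 0.4' 35; python3 -m jog '0 0 0 0 0 0.7 0.4; 0 0 0 0 0 1.3 0.4;0 0 0 0 0 1.6 0.4; 0 0 0 0 0 1.6 0.4'; python3 -m jog '-.5 .57 0 0 0 0 0.4; -1 1.14 0 0 0 0 0.4; -1.5 1.71 0 0 0 0 0.4; -2 2.28 0 0 0 0 0.4;-2.3 2.62 0 0 0 0 0.4';python3 -m jog '-.2 .23 0 0 0 0 0.4; -.4 .46 0 0 0 0 0.4;-.6 .69 0 0 0 0 0.4;-.8 .92 0 0 0 0 0.4;-1 1.14 0 0 0 0 0.4';python3 -m jog '0 0 0 0 0 0 .4;0 0 0 0 0 0 .4;0 0 0 0 0 0 .4;0 0 0 0 0 0 .4'
python3 - <<'E'
from h import *
im=save('side','s2.png');t=save('top','t2.png')
f=lambda a:cv2.resize(a,(390,480))
a=cv2.resize(im[150:330,200:400],None,fx=2,fy=2);b=cv2.resize(t[150:270,270:410],None,fx=2.8,fy=3)
cv2.imwrite('pics/s2c.png',cv2.cvtColor(np.hstack([a,b]),cv2.COLOR_RGB2BGR))
E
```

```text
time_s: 4.53
ee_pos: [547.8, -163.5, 44.5]
ee_rot: [-180.0, 0.0, 41.2]
force: [-0.1, -0.3, -5.0]
gripper_width: 63.4
time_s: 5.03
ee_pos: [548.2, -163.3, 84.7]
ee_rot: [179.9, -0.0, 41.2]
force: [0.6, -1.0, -5.0]
gripper_width: 63.5
time_s: 5.65
ee_pos: [548.1, -162.5, 83.3]
ee_rot: [-180.0, 17.5, 41.2]
force: [-0.3, -0.6, -4.9]
gripper_width: 63.1
time_s: 6.28
ee_pos: [548.1, -163.1, 84.3]
ee_rot: [179.9, 25.1, 41.1]
force: [0.5, 1.1, -5.0]
gripper_width: 63.3
time_s: 6.78
ee_pos: [547.9, -163.3, 84.5]
ee_rot: [179.9, 25.0, 41.1]
force: [-0.5, 0.5, -4.2]
gripper_width: 63.5
```

View pics/s2c.png

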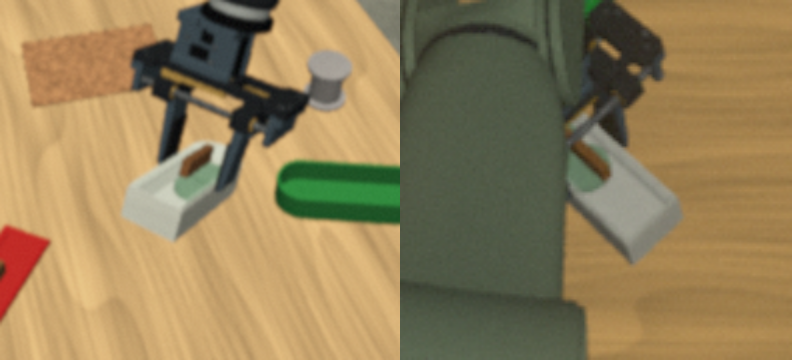

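```bash
python3 -m jog '.4 -.46 0 0 0 0 0.4; 1 -1.14 0 0 0 0 0.4; 1.7 -1.94 0 0 0 0 0.4; 2.4 -2.74 0 0 0 0 0.4;2.9 -3.3 0 0 0 0 0.4';python3 -m jog '.25 -.28 0 0 0 0 0.4; .4 -.46 0 0 0 0 0.4;.4 -.46 0 0 0 0 0.4';python3 -m jog '0 0 0 0 0 -.5 0.4; 0 0 0 0 0 -1.2 .4; 0 0 0 0 0 -1.9 0.4;0 0 0 0 0 -2.4 0.4;0 0 0 0 0 -2.7 0.4';python3 -m jog '0 0 0 0 0 -.06 .4;0 0 0 0 0 -.12 .4;0 0 0 0 0 -.18 .4;0 0 0 0 0 -.24 .4;0 0 0 0 0 -.26 .4';python3 - <<'E'
from h import *
im=save('side','s3.png')
cv2.imwrite('pics/s3c.png',cv2.cvtColor(cv2.resize(im[200:330,230:360],None,fx=4,fy=4,interpolation=2),cv2.COLOR_RGB2BGR))
E
```

```text
time_s: 7.5
ee_pos: [546.9, -163.6, 84.7]
ee_rot: [-180.0, 3.0, 41.2]
force: [-0.5, -0.4, -5.0]
gripper_width: 63.3
time_s: 7.88
ee_pos: [547.7, -163.2, 84.1]
ee_rot: [-180.0, 0.0, 41.2]
force: [-0.7, 0.3, -4.4]
gripper_width: 63.5
time_s: 8.5
ee_pos: [547.7, -162.8, 15.6]
ee_rot: [-179.9, 0.0, 41.2]
force: [0.5, -0.3, -4.9]
gripper_width: 63.5
time_s: 9.12
ee_pos: [547.9, -163.2, 10.3]
ee_rot: [180.0, -0.0, 41.2]
force: [-0.1, 0.2, -4.9]
gripper_width: 63.7
```

View pics/s3c.png

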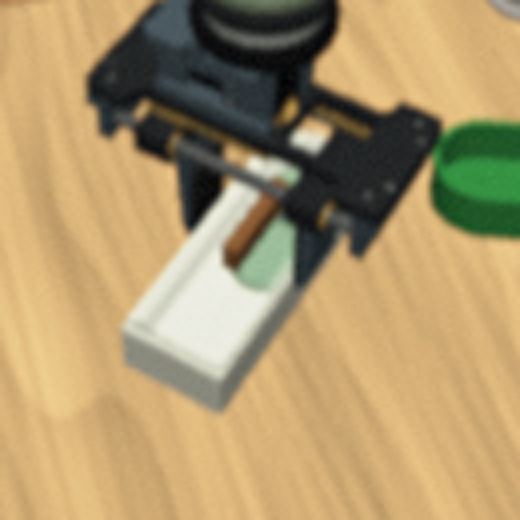

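The discs are together at the round end, the lid is seated and the square end is empty. The dish still hangs about 3.5 mm up, so I lower it slowly.

```bash
python3 -m jog '0 0 0 0 0 -.03 .4;0 0 0 0 0 -.06 .4;0 0 0 0 0 -.09 .4;0 0 0 0 0 -.11 .4;0 0 0 0 0 -.12 .4';python3 -m jog '0 0 0 0 0 -.01 .4;0 0 0 0 0 -.02 .4;0 0 0 0 0 -.02 .4'
```

```text
time_s: 9.8
ee_pos: [547.9, -163.1, 7.2]
ee_rot: [180.0, 0.0, 41.2]
force: [-0.2, -0.3, -4.8]
gripper_width: 63.4
time_s: 10.18
ee_pos: [548.0, -163.1, 7.1]
ee_rot: [180.0, -0.0, 41.2]
force: [-1.7, -0.3, 0.1]
gripper_width: 63.4
```

```bash
python3 -m jog '0 0 0 0 0 -.01 .4;0 0 0 0 0 -.02 .4;0 0 0 0 0 -.02 .4';  python3 -m jog '0 0 0 0 0 0 .72;0 0 0 0 0 0 .8;0 0 0 0 0 0 .9;0 0 0 0 0 0 1;0 0 0 0 0 0 1'; python3 -m jog '0 0 0 0 0 .8 1;0 0 0 0 0 2 1;0 0 0 0 0 3.2 1;0 0 0 0 0 4 1;0 0 0 0 0 4 1'
python3 - <<'E'
from h import *
im=save('side','s4.png');X=[545,-166,30]
r=near('lid_grip','side',X)
print(r and (r['conf'],fit([('side',r['region'])],outline(174,61),36,40,[545,-166,41])))
print(np.round(proj('side',[[544,-166,60],[544,-166,40],[517,172,4]])))
for q in('lid_grip','dish_center','rondel_a_center'): print(q,[(round(k['conf'],2),k['box']) for k in spotter.trace(q,'side')])
cv2.imwrite('pics/s4c.png',cv2.cvtColor(cv2.resize(im[200:330,230:360],None,fx=4,fy=4,interpolation=2),cv2.COLOR_RGB2BGR))
E
```

```text
time_s: 10.55
ee_pos: [548.0, -163.1, 7.1]
ee_rot: [180.0, -0.0, 41.2]
force: [-2.9, -0.3, 5.3]
gripper_width: 63.6
time_s: 11.18
ee_pos: [548.0, -163.1, 6.2]
ee_rot: [180.0, 0.0, 41.2]
force: [0.3, 0.3, -0.2]
gripper_width: 91.0
time_s: 11.8
ee_pos: [549.1, -163.5, 107.8]
ee_rot: [179.8, -0.1, 41.2]
force: [0.0, -0.2, 0.1]
gripper_width: 91.1
(0.71, (array([ 544.05591065, -165.76860119,   41.61030657]), np.float64(0.10299237400530505)))
[[293. 253.]
 [293. 259.]
 [247. 180.]]
lid_grip [(0.71, [263.1, 232.6, 54.4, 60.7]), (0.63, [168.8, 263.5, 54.6, 69.4])]
dish_center [(0.72, [336.0, 229.1, 80.1, 35.8]), (0.62, [260.9, 248.1, 57.9, 54.0])]
rondel_a_center []
```

View pics/s4c.png

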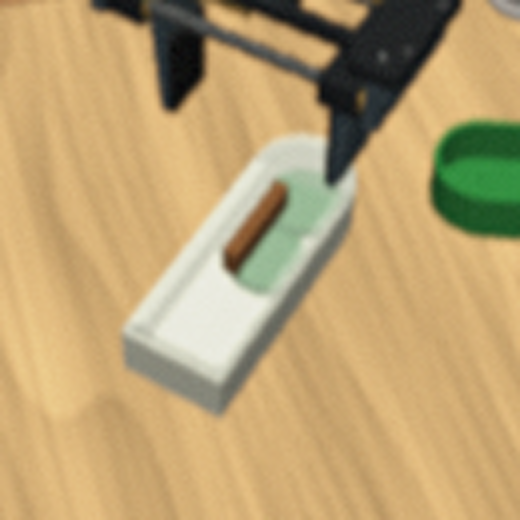

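The dish is flat with its lid on, and both discs are together at the round end (crop (305,200) and (265,260)). Next I grip the bar at TCP z≈44.

```bash
python3 -m jog '0 0 0 -.16 -.12 -.3 .6; 0 0 0 -.16 -.12 -.9 .5; 0 0 0 -.16 -.12 -1.6 .4; 0 0 0 -.16 -.12 -2.2 .35;0 0 0 -.16 -.12 -2.48 .3' 15; python3 -m jog '0 0 0 0 0 0 .22;0 0 0 0 0 0 .16;0 0 0 0 0 0 .12;0 0 0 0 0 0 .05; 0 0 0 0 0 0 0' 15;python3 -m jog '0 0 0 0 0 0 0;0 0 0 0 0 0 0;0 0 0 0 0 0 0' 20
```

```text
time_s: 12.68
ee_pos: [543.1, -165.9, 42.6]
ee_rot: [-179.9, 0.1, 41.2]
force: [-0.8, -1.2, 0.4]
gripper_width: 44.1
time_s: 13.3
ee_pos: [544.0, -166.1, 44.5]
ee_rot: [180.0, -0.0, 41.2]
force: [-0.2, -0.8, 0.2]
gripper_width: 0.6
time_s: 13.68
ee_pos: [543.9, -166.1, 44.3]
ee_rot: [180.0, 0.0, 41.2]
force: [-1.2, -1.1, 0.7]
gripper_width: 0.4
```

The fingers shut on nothing, so I look.

Run:
```python
from h import *
im=save('side','s5.png');t=save('top','t5.png')
a=cv2.resize(im[190:320,240:350],(440,520),interpolation=2);b=cv2.resize(t[175:265,300:380],(352,396),interpolation=2)
b=cv2.copyMakeBorder(b,0,124,0,0,0)
cv2.imwrite('pics/s5c.png',cv2.cvtColor(np.hstack([a,b]),cv2.COLOR_RGB2BGR)); print(env.state()['ee_pos'])
```

```text
[ 543.96975331 -166.12804981   44.28430407]
```

View pics/s5c.png

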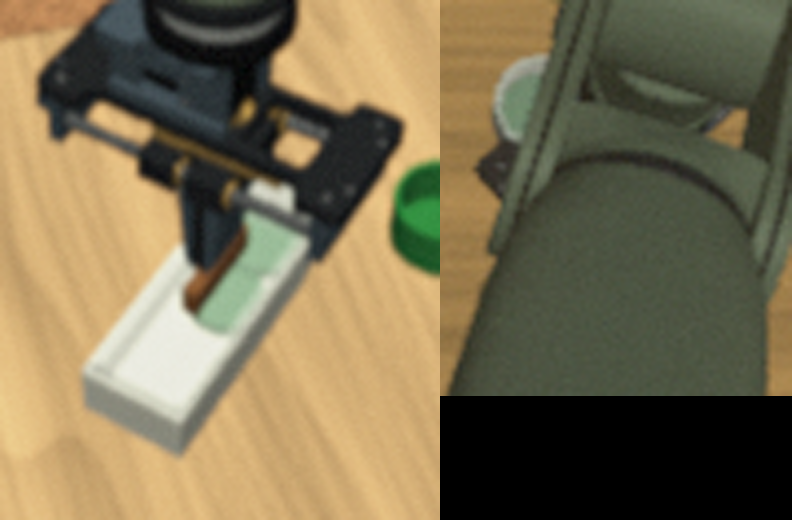

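Run:
```python
from h import *
c,s=np.cos(np.radians(41.2)),np.sin(np.radians(41.2))
def W(x,y,z,o=(544.3,-166.3)): return [o[0]+c*x-s*y,o[1]+s*x+c*y,z]
pts=[W(x,y,z) for z in(40,60) for x in(-30,30) for y in(-5,5)]
im=cv2.cvtColor(cv2.imread('pics/s4.png'),cv2.COLOR_BGR2RGB);i5=cv2.imread('pics/s5.png')[:,:,::-1].copy()
out=[]
for I in(im,i5):
    S=6;x0,y0=262,225;a=cv2.resize(I[y0:y0+75,x0:x0+65],None,fx=S,fy=S,interpolation=2)
    def d(P,col):
        for u in proj('side',P): cv2.circle(a,tuple(int(v) for v in ((u+.5-[x0,y0])*S)),3,col,-1)
    d(pts[:4],(255,0,0));d(pts[4:],(255,255,0))
    d([[544,-166.1,44.3]],(255,0,255)); d([[544,-166.1,80]],(0,0,255))
    out.append(a)
cv2.imwrite('pics/ov.png',np.hstack(out)[:,:,::-1])
```

```text
(no output)
```

View pics/ov.png

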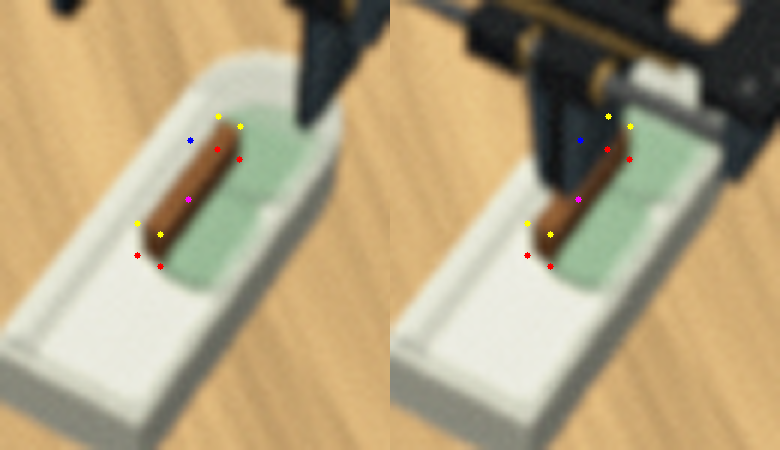

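```bash
python3 -m jog '0 0 0 0 0 .1 0;0 0 0 0 0 .25 0;0 0 0 0 0 .45 0;0 0 0 0 0 .7 0; 0 0 0 0 0 1 0'; python3 -m jog '0 0 0 0 0 .4 0;0 0 0 0 0 1 0;0 0 0 0 0 1.4 0; 0 0 0 0 0 1.4 0';python3 - <<'E'
from h import *
im=save('side','s6.png')
c,s=np.cos(np.radians(41.2)),np.sin(np.radians(41.2)); e=env.state()['ee_pos']
S=6;x0,y0=245,195;a=cv2.resize(im[y0:y0+100,x0:x0+100],None,fx=S,fy=S,interpolation=2)
for z in (e[2],e[2]+40,40,60):
    for u in proj('side',[[e[0],e[1],z]]): cv2.circle(a,tuple(int(v) for v in ((u+.5-[x0,y0])*S)),3,(255,0,255),-1)
cv2.imwrite('pics/s6c.png',a[:,:,::-1])
for r in spotter.trace('lid_grip','side'): print(r['conf'],r['box'])
E
```

```text
time_s: 14.4
ee_pos: [544.0, -166.1, 69.8]
ee_rot: [180.0, -0.0, 41.2]
force: [-1.0, 0.2, -0.1]
gripper_width: 0.6
time_s: 14.9
ee_pos: [544.7, -166.4, 105.5]
ee_rot: [179.9, -0.1, 41.2]
force: [0.0, -0.2, -0.1]
gripper_width: 0.5
0.92 [165.7, 263.1, 57.7, 67.8]
0.58 [264.9, 231.1, 53.4, 64.1]
```

View pics/s6c.png

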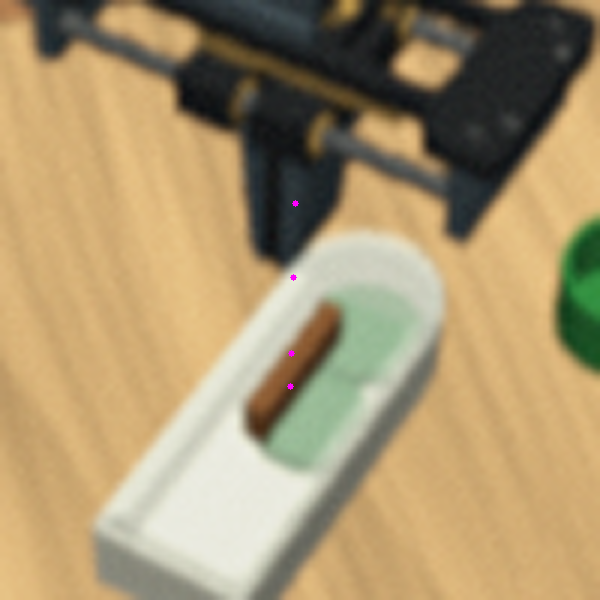

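Run:
```python
from h import *
c,s=np.cos(np.radians(41.2)),np.sin(np.radians(41.2))
e=env.state()['ee_pos'];print(e)
for dz in(0,10,20,30):
    f=lambda x,y:(proj('side',[[e[0]+c*x-s*y,e[1]+s*x+c*y,e[2]+dz]])[0]+.5-[245,195])*6
    print(dz,[np.round(f(x,y)) for x,y in((-16,0),(-16,-10),(16,-10),(-16,10))])
```

```text
[ 543.73977424 -166.07470867  104.22724903]
0 [array([270., 307.]), array([294., 318.]), array([338., 260.]), array([246., 296.])]
10 [array([270., 289.]), array([294., 300.]), array([339., 242.]), array([246., 278.])]
20 [array([271., 271.]), array([295., 282.]), array([340., 224.]), array([246., 260.])]
30 [array([271., 252.]), array([296., 264.]), array([341., 206.]), array([247., 241.])]
```

The fingertips sit about 25 mm above the reported TCP. That fits the miss, with the fingers shutting just above the bar. I'll open partly and descend further in guarded steps.

```bash
python3 -m jog '0 0 0 0 0 -.2 .5; 0 0 0 0 0 -.9 .5; 0 0 0 0 0 -1.7 .5; 0 0 0 0 0 -2.4 .5;0 0 0 0 0 -2.6 .5' 15; python3 -m jog '0 0 0 0 0 -.1 .5;0 0 0 0 0 -.2 .5;0 0 0 0 0 -.3 .5; 0 0 0 0 0 -.3 .5'
python3 - <<'E'
from h import *
im=save('side','s7.png');e=env.state()['ee_pos'];print(e)
S=6;x0,y0=245,205;a=cv2.resize(im[y0:y0+100,x0:x0+100],None,fx=S,fy=S,interpolation=2)
cv2.imwrite('pics/s7c.png',a[:,:,::-1])
E
```

```text
time_s: 15.62
ee_pos: [542.7, -165.7, 37.5]
ee_rot: [-179.8, 0.1, 41.2]
force: [0.3, -0.1, -0.1]
gripper_width: 44.8
time_s: 16.12
ee_pos: [544.0, -166.1, 31.9]
ee_rot: [180.0, -0.0, 41.2]
force: [0.2, -0.1, -1.0]
gripper_width: 45.9
[ 544.0316564  -166.13865219   31.95591293]
```

View pics/s7c.png

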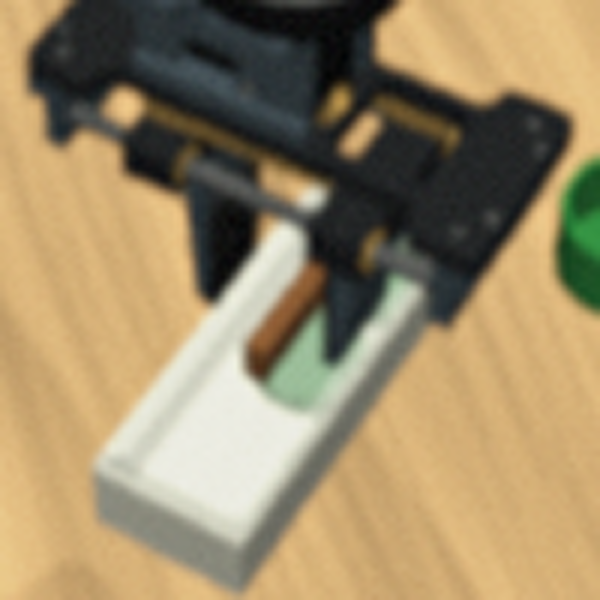

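The tips are still above the plate with no contact, and the bar lies between the fingers. I continue down.

```bash
python3 -m jog '0 0 0 0 0 -.1 .5;0 0 0 0 0 -.2 .5; 0 0 0 0 0 -.2 .5'; python3 -m jog '0 0 0 0 0 -.1 .5;0 0 0 0 0 -.1 .5'; python3 -m jog '0 0 0 0 0 0 .25;0 0 0 0 0 0 .18;0 0 0 0 0 0 .1;0 0 0 0 0 0 .05; 0 0 0 0 0 0 .05' 15
```

```text
time_s: 16.55
ee_pos: [543.7, -166.1, 26.5]
ee_rot: [-180.0, 0.0, 41.2]
force: [-0.1, -0.3, -0.9]
gripper_width: 45.6
time_s: 16.8
ee_pos: [543.8, -166.1, 24.0]
ee_rot: [-180.0, 0.0, 41.2]
force: [0.6, 1.5, 1.0]
gripper_width: 45.6
time_s: 17.42
ee_pos: [544.0, -166.1, 24.3]
ee_rot: [180.0, -0.0, 41.2]
force: [0.1, 0.4, -0.0]
gripper_width: 10.0
```

The bar is gripped (10.0 mm). I lift the lid straight up.

```bash
python3 -m jog '0 0 0 0 0 0 0;0 0 0 0 0 .1 0;0 0 0 0 0 .25 0;0 0 0 0 0 .45 0;0 0 0 0 0 .8 0' 25; python3 -m jog '0 0 0 0 0 .5 0;0 0 0 0 0 1.1 0;0 0 0 0 0 1.8 0;0 0 0 0 0 2.3 0;0 0 0 0 0 2.5 0'; python3 -m jog '0 0 -.3 -.04 .4 .1 0;0 0 -1 -.1 1.2 .3 0;0 0 -1.9 -.2 2.3 .5 0;0 0 -2.8 -.3 3.5 .5 0;0 0 -3.7 -.4 4.7 .5 0'
python3 - <<'E'
from h import *
im=save('side','s8.png')
for r in spotter.trace('lid_grip','side'): print(round(r['conf'],2),r['box'])
print(proj('side',[env.state()['ee_pos']]))
E
```

```text
time_s: 18.05
ee_pos: [543.7, -166.1, 44.6]
ee_rot: [-180.0, 0.0, 41.2]
force: [-0.6, -0.5, -0.9]
gripper_width: 9.5
time_s: 18.68
ee_pos: [544.4, -166.3, 108.0]
ee_rot: [179.9, -0.1, 41.2]
force: [0.3, 0.2, -1.1]
gripper_width: 10.0
time_s: 19.3
ee_pos: [533.5, -47.7, 119.1]
ee_rot: [-180.0, 0.0, 22.5]
force: [0.6, -0.4, -1.4]
gripper_width: 9.8
0.75 [166.8, 261.5, 56.4, 68.9]
[[273.02950387 200.52403113]]
```

```bash
python3 -m jog '0 0 -.8 -.1 1.2 0 0;0 0 -1.6 -.2 2.4 0 0;0 0 -2.4 -.3 3.6 0 0;0 0 -3.2 -.4 4.8 0 0;0 0 -4 -.5 6 0 0'; python3 -m jog '0 0 -.6 -.08 1.1 0 0;0 0 -1.1 -.14 2 0 0;0 0 -1.4 -.18 2.6 0 0;0 0 -1.4 -.18 2.82 0 0;0 0 -1.4 -.18 2.82 0 0'
python3 - <<'E'
from h import *
im=save('side','s8.png');t=save('top','t8.png')
e=env.state()['ee_pos'];print(e)
for cam in('side','top'):
  for q in('lid_grip','rondel_a_center','dish_center'):
    print(cam,q,[(round(k['conf'],2),k['box']) for k in spotter.look_for(q,cam)])
r=near('lid_grip','side',[e[0],e[1],e[2]+20],60)
z=e[2]+12
if r: print('lid',fit([('side',r['region'])],outline(174,61),z-5,z+4,[517,172,-4]))
r=near('dish_center','side',[544,-166,30]) 
c,s=np.cos(np.radians(41.3)),np.sin(np.radians(41.3))
print('exp discs',[proj('side',[[544.3+c*d,-166.2+s*d,14]]).round(1) for d in(61,13)])
a=cv2.resize(im[130:310,190:340],(600,600*180//150)[0:1]+(600,),interpolation=2)
cv2.imwrite('pics/s8c.png',a[:,:,::-1])
E
```

```text
time_s: 20.02
ee_pos: [521.5, 101.4, 119.1]
ee_rot: [180.0, 0.0, 2.6]
force: [0.2, 0.2, -1.1]
gripper_width: 9.8
time_s: 20.65
ee_pos: [517.1, 171.4, 119.1]
ee_rot: [180.0, 0.0, -4.3]
force: [-0.4, -0.2, -0.9]
gripper_width: 9.8
[517.04668476 171.10040647 119.19839462]
side lid_grip [(0.66, [167.4, 263.1, 55.9, 67.4]), (0.64, [213.3, 135.3, 62.2, 24.4])]
side rondel_a_center [(0.72, [287.0, 254.0, 18.5, 19.5])]
side dish_center [(0.95, [336.3, 227.8, 77.3, 35.7]), (0.58, [259.7, 233.2, 57.3, 68.4])]
top lid_grip [(0.64, [221.4, 185.9, 3.5, 16.8]), (0.56, [311.1, 271.5, 55.1, 50.7]), (0.56, [115.6, 172.4, 31.1, 26.6])]
top rondel_a_center [(0.73, [327.1, 202.8, 15.9, 17.1])]
top dish_center [(0.95, [314.4, 185.5, 51.8, 62.2]), (0.86, [319.1, 116.0, 36.5, 58.8])]
lid (array([519.1438586 , 173.19583096,  -5.19275751]), np.float64(0.19248291571753987))
exp discs [array([[305.5, 248.4]]), array([[295.6, 262. ]])]
```

View pics/s8c.png

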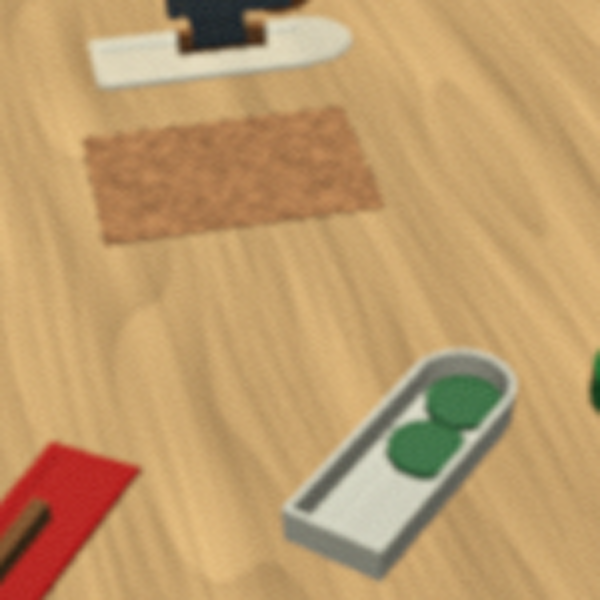

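The discs are gathered in the open dish, and the lid hangs level over the mat. Now I lower it.

```bash
python3 -m jog '0 0 0 0 0 -.6 0;0 0 0 0 0 -1.5 0;0 0 0 0 0 -2.5 0;0 0 0 0 0 -3.4 0;0 0 0 0 0 -4 0'; python3 -m jog '0 0 0 0 0 -.2 0;0 0 0 0 0 -.4 0;0 0 0 0 0 -.55 0;0 0 0 0 0 -.62 0; 0 0 0 0 0 -.66 0'
python3 - <<'E'
from h import *
im=save('side','s9.png');e=env.state()['ee_pos']
r=near('lid_grip','side',[517,172,15],30)
z=31+e[2]-24.3
if r: print(z,r['region'].sum(),fit([('side',r['region'])],outline(174,61),z+5,z+9,[517,172,-4]))
c=max(cv2.findContours(r['region'].astype(np.uint8),0,1)[0],key=cv2.contourArea).reshape(-1,2)
p=toplane('side',c,z+7); a=np.radians(-4.3);u=p[:,:2]@[np.cos(a),np.sin(a)];v=p[:,:2]@[-np.sin(a),np.cos(a)]
print('u',u.min(),u.max(),'v',v.min(),v.max(),'mat u,v',np.array([[515.7,172.9]])@np.array([[np.cos(a),-np.sin(a)],[np.sin(a),np.cos(a)]]))
E
```

```text
time_s: 21.78
ee_pos: [515.9, 171.6, 17.4]
ee_rot: [179.9, 0.1, -4.3]
force: [-0.1, -1.0, -0.2]
gripper_width: 10.0
time_s: 22.4
ee_pos: [517.2, 172.0, 3.0]
ee_rot: [-180.0, -0.0, -4.3]
force: [-0.9, -0.1, -0.9]
gripper_width: 9.7
9.569969774424482 755 (array([519.0859485 , 170.23996552,  -5.55303054]), np.float64(0.19486754966887418))
u 418.3168037712906 590.7206806988444 v 175.42041367204052 243.26734532723563 mat u,v [[501.28455149 211.07983901]]
```

```bash
python3 -m jog '0 0 0 -.05 0 -.04 0;0 0 0 -.1 0 -.08 0;0 0 0 -.1 0 -.12 0;0 0 0 -.1 0 -.16 0;0 0 0 -.1 0 -.18 0'; python3 -m jog '0 0 0 0 0 -.02 0;0 0 0 0 0 -.03 0;0 0 0 0 0 -.03 0'
```

```text
time_s: 23.12
ee_pos: [514.5, 171.8, -1.8]
ee_rot: [180.0, 0.0, -4.3]
force: [-0.7, -0.4, -0.9]
gripper_width: 10.1
time_s: 23.5
ee_pos: [514.5, 171.9, -2.5]
ee_rot: [180.0, -0.0, -4.3]
force: [0.4, 0.2, -1.6]
gripper_width: 9.9
```

```bash
python3 -m jog '0 0 0 0 0 -.02 0;0 0 0 0 0 -.03 0;0 0 0 0 0 -.03 0'; python3 -m jog '0 0 0 0 0 -.02 0;0 0 0 0 0 -.03 0;0 0 0 0 0 -.03 0'
```

```text
time_s: 23.88
ee_pos: [514.5, 171.9, -2.7]
ee_rot: [-180.0, -0.0, -4.3]
force: [-1.2, -0.4, 5.1]
gripper_width: 9.7
time_s: 24.25
ee_pos: [514.5, 171.9, -2.7]
ee_rot: [-180.0, -0.0, -4.3]
force: [-2.7, -1.3, 10.2]
gripper_width: 10.0
```

Contact at −2.7 as predicted. I ease off, release, retreat and check.

```bash
python3 -m jog '0 0 0 0 0 .03 0;0 0 0 0 0 .04 0'; python3 -m jog '0 0 0 0 0 0 .2;0 0 0 0 0 0 .3;0 0 0 0 0 0 .4;0 0 0 0 0 0 .45;0 0 0 0 0 0 .45'; python3 -m jog '0 0 0 0 0 .6 .45;0 0 0 0 0 1.6 .45;0 0 0 0 0 3 .45;0 0 0 0 0 4.5 .45;0 0 0 0 0 6 .45'; python3 -m jog '0 0 0 -1 .5 0 .45;0 0 0 -2.5 1 0 .45;0 0 0 -4 1.5 0 .45; 0 0 0 -5 2 0 .45;0 0 0 -5 2 0 .45'
python3 - <<'E'
from h import *
im=save('side','s10.png');t=save('top','t10.png')
for cam in('side','top'):
  r=near('lid_grip',cam,[517,172,15],25)
  if r: print(cam,'lid',fit([(cam,r['region'])],outline(174,61),9,13,[517,172,-4]))
a=cv2.resize(im[120:310,150:430],(800,543),interpolation=2)
cv2.imwrite('pics/s10c.png',a[:,:,::-1])
E
```

```text
time_s: 24.5
ee_pos: [514.5, 171.9, -2.7]
ee_rot: [-180.0, -0.0, -4.3]
force: [-0.8, -0.6, 4.5]
gripper_width: 9.7
time_s: 25.12
ee_pos: [514.4, 171.9, -3.1]
ee_rot: [180.0, 0.0, -4.3]
force: [-0.1, 0.2, 0.2]
gripper_width: 41.0
time_s: 25.75
ee_pos: [514.5, 171.9, 149.4]
ee_rot: [-180.0, -0.1, -4.3]
force: [0.5, 0.2, -0.5]
gripper_width: 41.0
time_s: 26.38
ee_pos: [388.3, 222.3, 148.1]
ee_rot: [-180.0, -0.1, -4.2]
force: [-0.6, 0.5, -1.3]
gripper_width: 40.8
side lid (array([515.78050848, 171.47181178,  -4.00233476]), np.float64(0.048556058890147226))
top lid (array([519.62072191, 169.76899186,  -4.4363346 ]), np.float64(0.1833560399636694))
```

View pics/s10c.png

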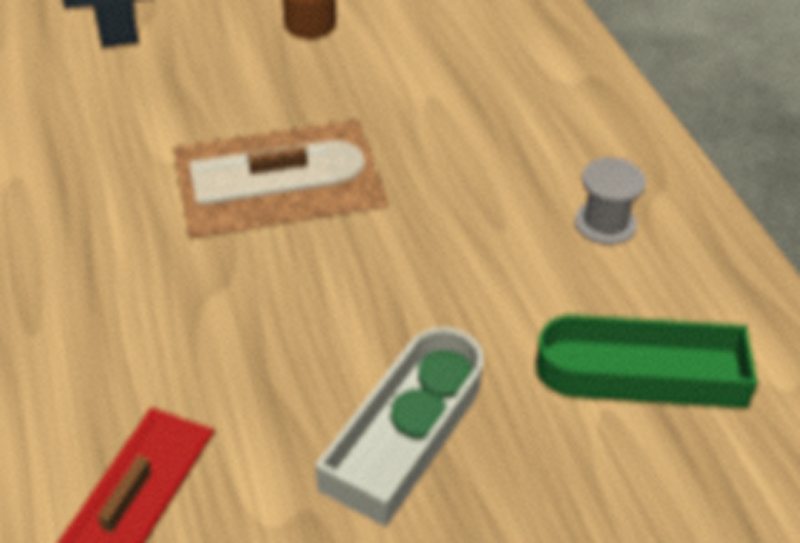

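The lid lies flat, bar up, in the middle of the mat (crop (278,172)). Both discs sit at the round end of the open dish, and the bystanders that show are where they were.

```bash
python3 -c "
from workcell import env
print(env.job_done(), env.state()['time_s'])"
```

```text
the job is handed in; nothing more can be done
the job is handed in; nothing more can be done
```

The job is done and handed in at about 26.5 s on the robot's clock. I gripped the covered dish, lifted it and tilted it 25° with the round end down. Then I levelled it and set it back on the bench with the lid still on. After that I lifted the lid by its bar and set it down on the cork mat.

**What my last checks showed:**
- **Lid:** it lies flat, bar up, and the side camera puts it about 1.5 mm from the mat's centre. The top camera puts it about 1.7 mm off the mat centre it gave at the start, but that fit was poor.
- **Discs:** both lie together at the round end of the open dish. Before I set the lid down, one measured disc was within about 2 pixels of where it should be; the other I judged by eye.
- **Bystanders:** the spool, red lid and green dish look untouched. The jar shows only partly in the last picture, the block not at all; neither was near any move.

**What went wrong or disagreed:**
- **First grip on the bar:** it closed on nothing, because the fingertips sit about 25 mm higher than the reported tool position. The lid was not moved, and a second try from lower down held.
- **Force on the lid:** it was pressed onto the mat with up to about 10 N for a moment before I eased off and released it.

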